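Pack the polish tin and close the shoe-care carton

ROBOT

A 7-joint arm with a two-finger parallel gripper is mounted at the origin on the work surface. World frame = base frame: x ahead of the robot, y to its left, z up, the work surface at z = 0. Lengths are in m, angles in rad, forces in N, time in s.
With the tool pointing down it reaches from about 0.35 to 0.9 m from the base axis. Payload 8.1 kg.
Tool frame: the origin (TCP) lies at the very end of the fingers, on their centre line; the grasp point (between the pads) lies 19 mm behind it; z points along the fingers, y is the direction in which the jaws open and shut (so a half turn about z gives the same grasp; the last joint's range is limited). The gripper opens to 92 mm and grips with 3 to 60 N. Pads are 19 mm wide; open, the fingers measure 130 mm over their backs; the gripper's body (75 mm by 190 mm) begins 47 mm behind the grasp point.
Start: joints at [-1.387, 0.434, 0.025, 1.573, -0.012, 1.134, -0.075], TCP at [0.177, 0.599, 0.227] pointing down, gripper open.
Joint ranges: [-2.62, 2.62], [-0.44, 2.09], [-1.27, 1.32], [0.08, 2.57], [-1.32, 4.46], [0.12, 2], [-2.74, 2.74]. Speed limits (rad/s): [2.22, 2.22, 3.01, 3.01, 3.14, 3.14, 3.14].

INTERFACE

Orientations are given as a unit quaternion [w, x, y, z].
In Python, from bench import get_state, snapshot, close_job gives the robot as it stands.
- The arm moves only by the tool jog_arm, never from a script. Its argument "targets" is a list of rows, each an object of numbers: "x", "y", "z": the shift along the tool's x, y, z in m; "spin": the turn about the tool's z in rad; "grip": the finger opening in m, from 0 to 0.0918. In form: [{"x": .., "y": .., "z": .., "spin": .., "grip": ..}, ...]. A call has 1 to 10 rows; each row is the pose to reach, as a shift and turn from the pose commanded when the call began, along the tool's axes at that moment; what a row does not reach only later rows make up. A row lasts 1/8 s, in which the tool goes at most 62.5 mm and 10.7 degrees, less where a joint would pass 70% of its speed; a pose out of reach is approached as far as the arm can. A call with a gripper value outside its range is refused whole. The fingers move at their own pace and stop on an object; "newtons" is the grip in N (left out, the last holds). Time passes only in rows, so rows that repeat a pose let the fingers close. It gives the time, the measured TCP pose, the force and the opening at its end, in the units of the state.
- get_state(): the state, without advancing time (a new reading comes with each control period).
- snapshot(name): name is "scene" or "top"; returns a dict with "color" (480x640x3 uint8, red, green, blue), "z_map" (480x640 float32, m along the optical axis (not along the pixel's ray), 0 where there is no reading), "camera_matrix" (3x3 intrinsics, pixels), "dist" ([k1, k2, p1, p2, k3] as OpenCV has them; the pictures are not rectified), "camera_from_world" (4x4, takes a point from world to camera coordinates). Camera axes: x right, y up, looking along -z (the intrinsics and any distortion apply to the point x, -y, -z); pixel columns grow to the right and rows downward; lengths in m; the calibration is good to about 2 mm. A picture is of the moment at which its call begins.
- close_job(): hands the job in, once; it reports no verdict.
The state is a dict: "clock": time; "qpos": joint angles; "qd": joint speeds; "joint_efforts": joint torques, N m; "ee_pos": TCP position; "ee_rot": TCP orientation; "ft_force": force on the tool from outside, world axes, zero at the start; "moment": the same for the moment, N m; "gripper_width": opening from 0.0 (shut) to 1.0 (fully open).
Only numpy, scipy, OpenCV 4.12 (cv2) and the standard library are available. Lean on these libraries where they do the work, as an engineer would, in place of code of your own. Each camera call takes 0.05 s, during which the arm holds its last target. There are 200 camera calls.

TASK

Lay the red polish tin from the sloping rack lid up into the round recess in the carton, then close the carton: fold the short white flap down flat first, and after it the long brown flap down flat over it. Leave the other things on the bench where they are.

Things in the scene. Friction and masses are not known exactly. Their poses are not given: they have to be found in the camera images.
- red_tin: Round flat polish tin, 64 mm diameter, 30 mm high, aluminium with a red lid, about 0.11 kg. It lies on the sloping rack beside a like black tin (either side). Origin: centre of its underside; z points out of its lid.
- rack: Fixed wooden tin rack. Origin: middle of its foot on the bench; x towards its front, which faces away from the robot, y along it. Its 250 mm wide board slopes 28 degrees, falling towards +x, so the tins on it lean with their lids towards +x (away from the robot). A lip 8 mm above the board stops them at its low end; two tins lie side by side, 120 mm apart (y = +60 and -60 mm).
- light_bar (a point): Middle of the aluminium light bar over the rack, 205 mm above the bench: 22 mm diameter, 250 mm long along the rack's y, on one post at the robot's side of the rack. It hangs over the tins and blocks a gripper that comes straight down on them: come in square to the slope.
- carton: Open carton fixed on the bench, outer 210 (x) x 170 (y) x 85 mm high, walls 4 mm. Origin: centre of its underside, z up. Inside, a grey insert, its top 55.5 mm above the bench, has one round recess; a brush is already packed along the +x side (x 54 to 86 mm, y +-60 mm, top at 80 mm). Its flaps stand open at the +y and -y sides.
- recess (a point): Centre of the floor of the round recess in the insert: 70 mm diameter, 8 mm deep; the floor is 47.5 mm above the bench, at x = -30 mm, y = 0 in the carton's frame.
- inner_flap (a joint): Short white flap, 90 mm long, 196 mm wide, 3 mm thick, hinged along the carton's +y rim (hinge at y = +85 mm, z = 87 mm in the carton's frame). 0 = folded flat over the carton, 1.57 = upright, more = leaning outward. A stiff crease: it stays where it is left.
- inner_flap_hinge (a point): Middle of the white flap's hinge line.
- inner_flap_edge (a point): Middle of the white flap's free edge.
- outer_flap (a joint): Long brown cardboard flap with a blue stripe, 120 mm long, 206 mm wide, 3 mm thick, hinged along the carton's -y rim (hinge at y = -85 mm, z = 91.5 mm in the carton's frame). Values as for the white flap. Folded flat it overlaps the white flap, which lies just under it.
- outer_flap_hinge (a point): Middle of the brown flap's hinge line.
- outer_flap_edge (a point): Middle of the brown flap's free edge.
- black_tin: The other tin on the rack, same size as the red one, black lid; a bystander.
- brush: Wooden shoe brush lying on its black bristles, 160 x 45 x 40 mm, long along its x; bystander. Origin: centre of its underside.
- cream_jar: Small jar with black cap, 60 mm diameter, 55 mm high, standing; bystander. Origin: centre of its underside.
- wax_jar: Jar with white cap, 68 mm diameter, 60 mm high, standing towards the back; bystander. Origin: underside.
- spray_can: Spray can, blue, 54 mm diameter, 170 mm high, standing towards the back; bystander. Origin: underside.
- hammer: Hammer lying towards the back; bystander.
- dye_bowl: White ceramic bowl, 100 mm diameter, 45 mm high, towards the back; bystander. Origin: underside.
Mind the look-alikes: they are no part of the job. There is more than one size of the red_tin; the job needs the middle-sized.

How it is judged:
By the outcome, as a careful person would: the job done as asked, in the order asked, and still so for the second after the job is handed in, with the robot touching nothing.
It also fails if it takes over 67 s, if anything falls off the work surface, if the arm or the gripper's body presses on something with over 40 N, if the wrist force passes 120 N, or if a joint passes its speed limit or range.

## Working session

There is one attempt and no reset: what is moved stays moved. The work goes in short steps, Python scripts to look and compute and a tool call to move; the robot and the scene stay as the last step left them, time stands still between calls to the robot, and variables do not carry over. Pictures are saved under pics/ and viewed, about 8 in all and at most 12, crops included, and the job is handed in when it is done.

Besides the shell and the picture viewer there is one more tool, called after "Request:" by a JSON object that holds its "op" and its "data", one argument or row to a line. jog_arm: Moves the arm, as the interface text tells. Its arguments: {"type":"object","properties":{"targets":{"type":"array"},"newtons":{"type":"number"}},"required":["targets"]}

```bash
ls; mkdir -p pics; cat > h.py <<'E'
import numpy as np, cv2
from bench import get_state, snapshot, close_job
def shot(name):
    s=snapshot(name); h,w=s["z_map"].shape
    u,v=np.meshgrid(np.arange(w),np.arange(h))
    p=cv2.undistortPoints(np.stack([u,v],-1).reshape(-1,1,2).astype(float),np.array(s["camera_matrix"]),np.array(s["dist"])).reshape(h,w,2)
    z=s["z_map"]; c=np.stack([p[...,0]*z,-p[...,1]*z,-z,np.ones_like(z)],-1)
    W=(c@np.linalg.inv(np.array(s["camera_from_world"])).T)[...,:3]
    W[z<=0]=np.nan
    return s["color"],W
def save(img,f): cv2.imwrite("pics/"+f,cv2.cvtColor(img,cv2.COLOR_RGB2BGR))
E
python3 - <<'E'
from h import *
print(get_state())
for n in("scene","top"):
    c,W=shot(n); save(c,n+"0.png"); np.savez(n+"0.npz",c=c,W=W)
E
```

```text
pics
{'clock': 0.0, 'qpos': array([-1.38662192,  0.43521576,  0.02497223,  1.57411618, -0.0116115 ,
        1.13403033, -0.07512067]), 'qd': array([-1.50662838e-05,  1.06576603e-03, -8.89725965e-04,  1.37605935e-03,
        3.67603737e-04, -1.99103606e-03, -7.47860930e-04]), 'joint_efforts': array([-7.63269636e-04, -6.67846584e+01,  9.84681845e-01, -3.14469230e+01,
       -6.05832646e-02,  4.25973139e-02,  1.79173753e-04]), 'ee_pos': array([0.17668876, 0.59894681, 0.22594209]), 'ee_rot': array([-4.84038369e-05,  1.42943275e-01,  9.89730549e-01, -8.10805177e-04]), 'ft_force': array([ 0.41439404, -0.170117  , -0.20902296]), 'moment': array([0.00075247, 0.01512136, 0.00855703]), 'gripper_width': 1.0024088897264436}
```

View pics/scene0.png

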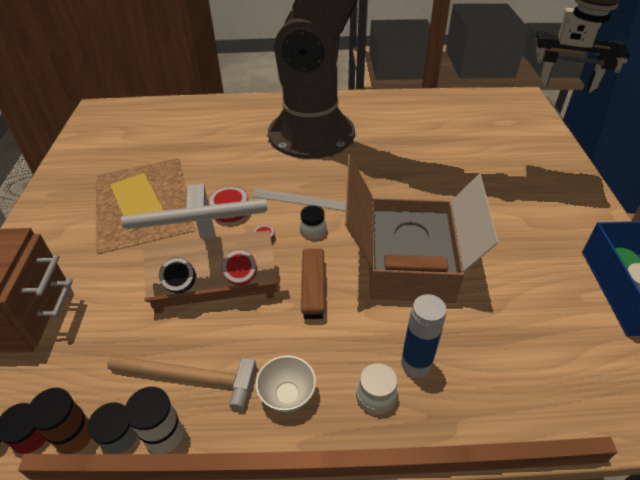

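View pics/top0.png

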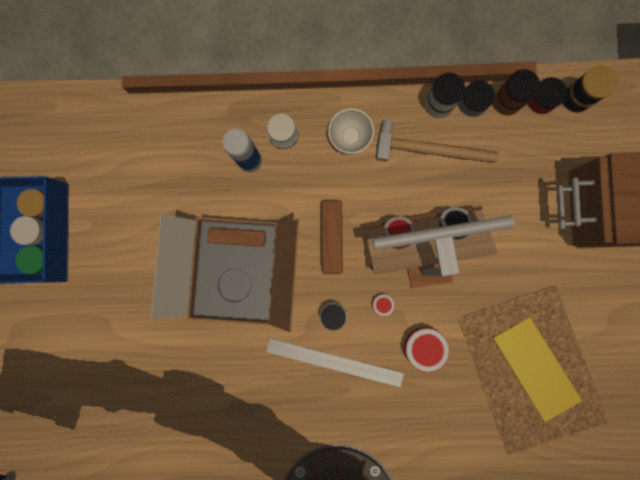

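Both views agree. In the scene view the red tin is on the rack at (239,267), with the black one at (178,275), the light bar above them, and the carton near (410,245) with both flaps open. In the top view the red tin is at (399,230) and the recess at (235,285).

```bash
python3 - <<'E'
from h import *
np.set_printoptions(precision=4,suppress=True)
S=np.load("scene0.npz");T=np.load("top0.npz")
def red(c): c=c.astype(int); return (c[...,0]>90)&(c[...,1]<50)&(c[...,2]<60)
def fit(P):
    m=np.median(P,0);P=P[np.linalg.norm(P-m,axis=1)<.08]
    for _ in range(3):
        m=P.mean(0);n=np.linalg.svd(P-m,full_matrices=False)[2][2];n*=np.sign(n[2]);P=P[abs((P-m)@n)<.004]
    return m,n,len(P),P.min(0),P.max(0)
c,W=S['c'],S['W'];box=lambda W,r0,r1,q0,q1:W[r0:r1,q0:q1].reshape(-1,3)
m=red(c);m[:245]=0;m[290:]=0;m[:,:215]=0;m[:,265:]=0
P=W[m];P=P[np.isfinite(P).all(1)];print("redlid scene",*fit(P))
v,u=np.nonzero(m);print("px",u.min(),u.max(),v.min(),v.max())
h,cc=cv2.minEnclosingCircle(P[:,:2].astype(np.float32));print(h,cc)
c2,W2=T['c'],T['W']
for nm,(u,v) in dict(board=(210,262),black=(176,272),cream=(313,213),brush=(313,275),can=(427,305)).items(): print(nm,W[v,u])
# rack front board corners and light bar ends
bar=[W[219,130],W[212,165],W[208,230],W[207,262]];print("bar",np.array(bar))
bar2=[W2[243,380],W2[235,420],W2[228,470],W2[222,508]];print("bar top",np.array(bar2))
# carton
for nm,(u,v) in dict(ins=(235,255),rec=(235,285),brush=(236,237)).items(): print(nm,W2[v,u])
Z=W2[...,2]
sub=np.zeros(Z.shape,bool);sub[205:335,185:285]=1
rim=sub&(Z>.080)&(Z<.0885)&~((np.arange(480)[:,None]<250)&(np.arange(480)[:,None]>226)&(np.arange(640)[None]>203)&(np.arange(640)[None]<270))
P=W2[rim][:,:2];print("rim",len(P),cv2.minAreaRect(P.astype(np.float32)))
rec=sub&(Z>.040)&(Z<.0515);P=W2[rec];print("recess",len(P),np.median(P,0),cv2.minEnclosingCircle(P[:,:2].astype(np.float32)))
ins=sub&(Z>.053)&(Z<.058);P=W2[ins];print("insert",len(P),cv2.minAreaRect(P[:,:2].astype(np.float32)))
for r,a in (("white",(W2[230:310,160:190].reshape(-1,3))),("brown",W2[230:315,280:292].reshape(-1,3)),("whiteS",box(W,200,250,465,485)),("brownS",box(W,190,240,352,366))):
    a=a[np.isfinite(a).all(1)];print(r,*fit(a))
sel=(W[...,2]<.14)&(W[...,2]>.06);sel[:240]=0;sel[300:]=0;sel[:,:140]=0;sel[:,285:]=0
# board plane excluding tins
b=box(W,236,262,262,272);b=b[np.isfinite(b).all(1)];print("board",*fit(b))
for u,v in [(146,245),(272,236),(148,300),(277,292)]: print((u,v),W[v,u])
E
```

```text
redlid scene [ 0.5898 -0.1413  0.0826] [0.4597 0.0731 0.885 ] 125 [ 0.5608 -0.1598  0.0758] [ 0.6007 -0.1223  0.0998]
px 229 254 255 282
(0.5831355452537537, -0.13965553045272827) 0.02469213679432869
board [ 0.5537 -0.2027  0.0693]
black [ 0.5969 -0.2568  0.0914]
cream [0.4044 0.0001 0.0553]
brush [ 0.5705 -0.0025  0.0417]
can [0.7489 0.1726 0.1713]
bar [[ 0.5813 -0.312   0.2137]
 [ 0.5675 -0.2536  0.215 ]
 [ 0.5603 -0.1417  0.2134]
 [ 0.5541 -0.0871  0.2081]]
bar top [[ 0.5422 -0.0901  0.2146]
 [ 0.5544 -0.1614  0.2173]
 [ 0.5645 -0.2506  0.2151]
 [ 0.5733 -0.3173  0.2156]]
ins [0.535  0.2031 0.056 ]
rec [0.4718 0.2057 0.0469]
brush [0.5715 0.1964 0.0766]
rim 693 ((0.5028984546661377, 0.2053370177745819), (0.17247654497623444, 0.2114591747522354), 84.4576416015625)
recess 1004 [0.4732 0.2059 0.0476] ((0.5032374262809753, 0.20717588067054749), 0.12809349596500397)
insert 4373 ((0.5028114318847656, 0.20603972673416138), (0.1608249843120575, 0.20452407002449036), 84.71619415283203)
white [0.5073 0.309  0.1262] [-0.0797 -0.8741  0.4792] 2300 [0.4288 0.2869 0.0827] [0.5852 0.3303 0.1666]
brown [0.4937 0.0862 0.1622] [0.0839 0.8987 0.4305] 964 [0.4161 0.0728 0.1193] [0.5743 0.1005 0.2012]
whiteS [0.5334 0.3075 0.1317] [-0.0845 -0.8588  0.5054] 993 [0.4572 0.2862 0.1005] [0.6049 0.3293 0.1619]
brownS [0.5223 0.0861 0.1538] [0.0847 0.8984 0.4309] 661 [0.4422 0.0684 0.1214] [0.5962 0.1062 0.1839]
board [ 0.5294 -0.0932  0.0767] [0.4499 0.0516 0.8916] 243 [ 0.504  -0.102   0.0644] [ 0.5538 -0.0835  0.0903]
(146, 245) [ 0.5284 -0.3278  0.0958]
(272, 236) [ 0.4351 -0.0911  0.0186]
(148, 300) [ 0.6294 -0.3134  0.0508]
(277, 292) [ 0.5776 -0.0762  0.0006]
```

```bash
python3 - <<'E'
from h import *
from scipy.optimize import least_squares
np.set_printoptions(precision=4,suppress=True)
S=np.load("scene0.npz");T=np.load("top0.npz")
n=np.array([.4651,.0637,.8829]);n/=np.linalg.norm(n)
for k,D in(("S",S),("T",T)):
    W=D['W'];ok=np.isfinite(W).all(2)
    b=W[ok&(W[...,2]>.195)&(W[...,2]<.225)&(W[...,0]>.5)&(W[...,0]<.62)&(W[...,1]<-.06)&(W[...,1]>-.34)]
    def f(p):  # x=a+b*(y+.2), z=.205 ; radius 11
        d=b-np.c_[p[0]+p[1]*(b[:,1]+.2),b[:,1],np.full(len(b),p[2])]
        d[:,0]*=.9907
        return np.hypot(d[:,0],d[:,2])-.011
    r=least_squares(f,[.557,-.137,.205],loss='soft_l1',f_scale=.002);print(k,"bar",len(b),r.x,"y",np.percentile(b[:,1],[.5,99.5]),"x at red",r.x[0]+r.x[1]*.06)
    q=W[ok&(np.hypot(W[...,0]-.588,W[...,1]+.14)<.05)];h=(q@n)
    hist,e=np.histogram(h,40,(.30,.42));print(k,hist,e[0],e[1]-e[0])
W=S['W'];ok=np.isfinite(W).all(2)
e1=np.array([.9907,.136,0]);e1=e1-n*(e1@n);e1/=np.linalg.norm(e1);e2=np.cross(n,e1)
c0=np.array([.588,-.14,.083])
for k,D in(("S",S),("T",T)):
    W=D['W'];ok=np.isfinite(W).all(2);d=W-c0
    m=ok&(abs(d@n)<.006)&(np.linalg.norm(d,axis=2)<.055)
    P=np.c_[d[m]@e1,d[m]@e2];(cx,cy),r=cv2.minEnclosingCircle(P.astype(np.float32))
    ce=c0+cx*e1+cy*e2+n*np.median(d[m]@n);print(k,"lid",len(P),ce,r,"range",P.min(0),P.max(0))
# free bench spot
W=T['W'];m=(np.abs(W[...,0]-.68)<.11)&(np.abs(W[...,1]-.07)<.11)&(W[...,2]>.012)
P=W[m];d=np.hypot(P[:,0]-.68,P[:,1]-.07);i=np.argsort(d)[::150][:10];print(P[i],d[i])
# recess circle
d=np.hypot(W[...,0]-.473,W[...,1]-.207);m=(d<.05)&(W[...,2]<.0515);P=W[m][:,:2]
print("rec",np.ptp(P,0),(P.min(0)+P.max(0))/2)
E
```

```text
S bar 2174 [ 0.56   -0.1423  0.2054] y [-0.3251 -0.0816] x at red 0.5514459440427759
S [ 11  68 283 149  74 113  27   8   7  15   9  90 553 240   3   0   0   0
   0   0   0   0   0   0   0   0   0   0   0   0   0   0   0   0   0   0
   0   0   0   8] 0.3 0.0030000000000000027
T bar 2192 [ 0.5564 -0.1343  0.2053] y [-0.3245 -0.0798] x at red 0.5483735924257811
T [  1  46 116  46  46  40  12   6   0   2   2 123 278  56   1   0   0   0
   0   0   0   0   0   0   0   0   0   0   0   0   0   0   0   0   0   0
   0   0   0   0] 0.3 0.0030000000000000027
S lid 891 [ 0.5799 -0.1423  0.0876] 0.032873351126909256 range [-0.0422 -0.0322] [0.0233 0.0303]
T lid 460 [ 0.5805 -0.1396  0.086 ] 0.0321858711540699 range [-0.0228 -0.0307] [0.0242 0.0326]
[[ 0.6476  0.0166  0.0363]
 [ 0.6295 -0.0002  0.0371]
 [ 0.6186  0.0001  0.0377]
 [ 0.6073  0.0046  0.0435]
 [ 0.7321  0.1558  0.14  ]
 [ 0.6245 -0.0152  0.0395]
 [ 0.591   0.0181  0.0372]
 [ 0.5901  0.1236  0.0565]
 [ 0.7469  0.1528  0.1671]
 [ 0.6051 -0.0082  0.0404]] [0.0624 0.0864 0.093  0.0978 0.1004 0.1017 0.103  0.1047 0.1064 0.1083]
rec [0.0904 0.091 ] [0.4711 0.2058]
```

The interface gives no way to tilt the tool, so coming in square to the slope can't be commanded. My plan is to come down vertically just in front of the light bar and pinch the tin's rim. I'll lift it away, set it flat on free bench, regrasp it and place it. First I'll move to a point above and in front of the rack.

Request:
{"op": "jog_arm", "data": {
  "targets": [
    {"z":-0.05,"spin":-0.1},
    {"x":-0.628,"y":-0.581,"z":-0.06,"spin":-0.42},
    {"x":-0.628,"y":-0.581,"z":-0.06,"spin":-0.42},
    {"x":-0.628,"y":-0.581,"z":-0.06,"spin":-0.42},
    {"x":-0.628,"y":-0.581,"z":-0.06,"spin":-0.42},
    {"x":-0.628,"y":-0.581,"z":-0.06,"spin":-0.42},
    {"x":-0.628,"y":-0.581,"z":-0.06,"spin":-0.42},
    {"x":-0.628,"y":-0.581,"z":-0.06,"spin":-0.42},
    {"x":-0.628,"y":-0.581,"z":-0.06,"spin":-0.42},
    {"x":-0.628,"y":-0.581,"z":-0.06,"spin":-0.42}
  ],
  "newtons": 25
}}

```text
validation failed for argument at $.ta...
```

Request:
{"op": "jog_arm", "data": {
  "targets": [
    {"x":0,"y":0,"z":-0.05,"spin":-0.1,"grip":0.0918},
    {"x":-0.628,"y":-0.581,"z":-0.06,"spin":-0.42,"grip":0.0918},
    {"x":-0.628,"y":-0.581,"z":-0.06,"spin":-0.42,"grip":0.0918},
    {"x":-0.628,"y":-0.581,"z":-0.06,"spin":-0.42,"grip":0.0918},
    {"x":-0.628,"y":-0.581,"z":-0.06,"spin":-0.42,"grip":0.0918},
    {"x":-0.628,"y":-0.581,"z":-0.06,"spin":-0.42,"grip":0.0918},
    {"x":-0.628,"y":-0.581,"z":-0.06,"spin":-0.42,"grip":0.0918},
    {"x":-0.628,"y":-0.581,"z":-0.06,"spin":-0.42,"grip":0.0918}
  ],
  "newtons": 25
}}

```text
clock: 1.1
ee_pos: [0.4013, 0.2216, 0.2818]
ee_rot: [0.0, -0.067, 0.998, 0.0]
ft_force: [1.2, 1.1, 1.3]
gripper_width: 1.0
```

Request:
{"op": "jog_arm", "data": {
  "targets": [
    {"x":-0.164,"y":-0.383,"z":0,"spin":0,"grip":0.0918},
    {"x":-0.164,"y":-0.383,"z":0,"spin":0,"grip":0.0918},
    {"x":-0.164,"y":-0.383,"z":0,"spin":0,"grip":0.0918},
    {"x":-0.164,"y":-0.383,"z":0,"spin":0,"grip":0.0918},
    {"x":-0.164,"y":-0.383,"z":0,"spin":0,"grip":0.0918},
    {"x":-0.164,"y":-0.383,"z":0,"spin":0,"grip":0.0918},
    {"x":-0.164,"y":-0.383,"z":0,"spin":0,"grip":0.0918},
    {"x":-0.164,"y":-0.383,"z":0,"spin":0,"grip":0.0918},
    {"x":-0.164,"y":-0.383,"z":0,"spin":0,"grip":0.0918}
  ]
}}

```text
clock: 2.22
ee_pos: [0.6138, -0.1334, 0.2813]
ee_rot: [-0.001, -0.067, 0.998, 0.0]
ft_force: [-1.5, 0.6, 0.3]
gripper_width: 0.999
```

Request:
{"op": "jog_arm", "data": {
  "targets": [
    {"x":0,"y":-0.002,"z":0.06,"spin":0,"grip":0.0918},
    {"x":0,"y":-0.002,"z":0.12,"spin":0,"grip":0.0918},
    {"x":0,"y":-0.002,"z":0.17,"spin":0,"grip":0.0918},
    {"x":0,"y":-0.002,"z":0.2,"spin":0,"grip":0.0918},
    {"x":0,"y":-0.002,"z":0.217,"spin":0,"grip":0.0918},
    {"x":0,"y":-0.002,"z":0.217,"spin":0,"grip":0.0918},
    {"x":0,"y":-0.002,"z":0.217,"spin":0,"grip":0.0918}
  ]
}}

```text
clock: 3.1
ee_pos: [0.6154, -0.136, 0.0663]
ee_rot: [0.001, -0.067, 0.998, -0.0]
ft_force: [0.5, 0.1, 0.6]
gripper_width: 0.999
```

```bash
python3 - <<'E'
from h import *
c,W=shot("scene"); save(cv2.resize(c[190:310,130:330],None,fx=4,fy=4,interpolation=cv2.INTER_CUBIC),"g1.png"); print(get_state()['ee_pos'],get_state()['ft_force'])
E
```

```text
[ 0.61548632 -0.13619846  0.06646428] [-0.19742555  0.21560436 -0.47070913]
```

View pics/g1.png

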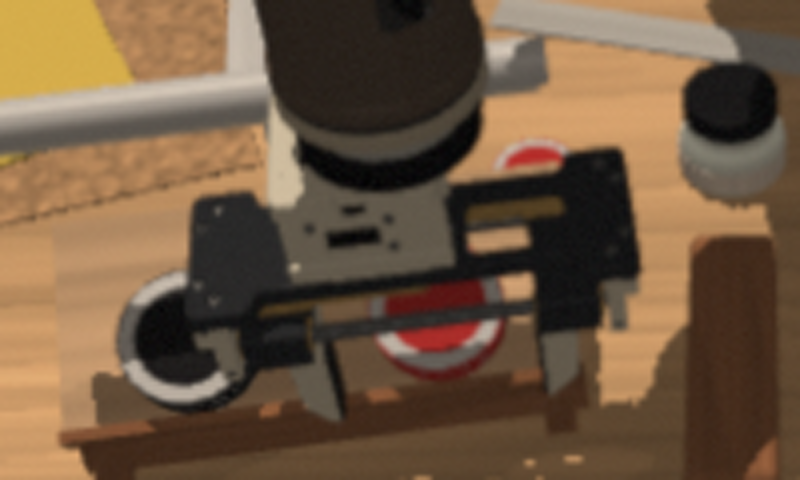

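The crop shows the open fingers either side of the red tin, at about (320,380) and (560,360), with the tin at (440,320). The gripper body is in front of the bar. I'll creep towards the bar, watching the force.

Request:
{"op": "jog_arm", "data": {
  "targets": [
    {"x":0.006,"y":0,"z":0.002,"spin":0,"grip":0.0918},
    {"x":0.011,"y":0,"z":0.004,"spin":0,"grip":0.0918},
    {"x":0.013,"y":0,"z":0.004,"spin":0,"grip":0.0918},
    {"x":0.013,"y":0,"z":0.004,"spin":0,"grip":0.0918}
  ]
}}

```text
clock: 3.65
ee_pos: [0.6014, -0.138, 0.061]
ee_rot: [0.0, -0.066, 0.998, 0.0]
ft_force: [0.0, -0.3, 0.6]
gripper_width: 1.001
```

Request:
{"op": "jog_arm", "data": {
  "targets": [
    {"x":0.002,"y":0,"z":0,"spin":0,"grip":0.0918},
    {"x":0.002,"y":0,"z":0,"spin":0,"grip":0.0918}
  ]
}}

```text
clock: 3.9
ee_pos: [0.5995, -0.1382, 0.0609]
ee_rot: [0.0, -0.066, 0.998, -0.0]
ft_force: [-0.1, 0.4, 0.4]
gripper_width: 1.001
```

Request:
{"op": "jog_arm", "data": {
  "targets": [
    {"x":0.0015,"y":0,"z":0,"spin":0,"grip":0.0918},
    {"x":0.0015,"y":0,"z":0,"spin":0,"grip":0.0918}
  ]
}}

```text
clock: 4.15
ee_pos: [0.598, -0.1384, 0.0608]
ee_rot: [-0.0, -0.066, 0.998, 0.0]
ft_force: [0.0, -0.4, 0.8]
gripper_width: 1.006
```

Request:
{"op": "jog_arm", "data": {
  "targets": [
    {"x":0.0015,"y":0,"z":0,"spin":0,"grip":0.0918},
    {"x":0.0015,"y":0,"z":0,"spin":0,"grip":0.0918}
  ]
}}

```text
clock: 4.4
ee_pos: [0.5964, -0.1386, 0.0608]
ee_rot: [-0.0, -0.066, 0.998, 0.0]
ft_force: [0.5, -0.3, -0.4]
gripper_width: 1.002
```

Request:
{"op": "jog_arm", "data": {
  "targets": [
    {"x":0.0015,"y":0,"z":0,"spin":0,"grip":0.0918},
    {"x":0.0015,"y":0,"z":0,"spin":0,"grip":0.0918}
  ]
}}

```text
clock: 4.65
ee_pos: [0.5949, -0.1388, 0.0608]
ee_rot: [-0.0, -0.066, 0.998, 0.0]
ft_force: [0.5, -0.4, -0.0]
gripper_width: 1.001
```

Request:
{"op": "jog_arm", "data": {
  "targets": [
    {"x":0.0015,"y":0,"z":0,"spin":0,"grip":0.0918},
    {"x":0.0015,"y":0,"z":0,"spin":0,"grip":0.0918}
  ]
}}

```text
clock: 4.9
ee_pos: [0.5935, -0.139, 0.0608]
ee_rot: [-0.0, -0.066, 0.998, 0.0]
ft_force: [0.3, -0.3, 0.3]
gripper_width: 1.002
```

Request:
{"op": "jog_arm", "data": {
  "targets": [
    {"x":0.002,"y":0,"z":-0.001,"spin":0,"grip":0.0918},
    {"x":0.002,"y":0,"z":-0.001,"spin":0,"grip":0.0918}
  ]
}}

```text
clock: 5.15
ee_pos: [0.5915, -0.1393, 0.0619]
ee_rot: [0.0, -0.066, 0.998, 0.0]
ft_force: [-0.7, 0.1, -0.9]
gripper_width: 0.997
```

Request:
{"op": "jog_arm", "data": {
  "targets": [
    {"x":0.002,"y":0,"z":-0.001,"spin":0,"grip":0.0918},
    {"x":0.002,"y":0,"z":-0.001,"spin":0,"grip":0.0918}
  ]
}}

```text
clock: 5.4
ee_pos: [0.5895, -0.1395, 0.0629]
ee_rot: [0.0, -0.066, 0.998, 0.0]
ft_force: [0.4, -0.1, 0.3]
gripper_width: 1.002
```

Request:
{"op": "jog_arm", "data": {
  "targets": [
    {"x":0.002,"y":0,"z":-0.001,"spin":0,"grip":0.0918},
    {"x":0.002,"y":0,"z":-0.001,"spin":0,"grip":0.0918}
  ]
}}

```text
clock: 5.65
ee_pos: [0.5875, -0.1398, 0.0639]
ee_rot: [0.0, -0.066, 0.998, 0.0]
ft_force: [0.5, -0.6, -0.2]
gripper_width: 1.0
```

Request:
{"op": "jog_arm", "data": {
  "targets": [
    {"x":0.002,"y":0,"z":-0.001,"spin":0,"grip":0.0918},
    {"x":0.002,"y":0,"z":-0.001,"spin":0,"grip":0.0918}
  ]
}}

```text
clock: 5.9
ee_pos: [0.5872, -0.1396, 0.0653]
ee_rot: [0.001, -0.067, 0.998, -0.0]
ft_force: [4.6, 1.6, 0.6]
gripper_width: 1.001
```

Request:
{"op": "jog_arm", "data": {
  "targets": [
    {"x":0.002,"y":0,"z":-0.001,"spin":0,"grip":0.0918},
    {"x":0.002,"y":0,"z":-0.001,"spin":0,"grip":0.0918}
  ]
}}

```text
clock: 6.15
ee_pos: [0.5874, -0.1394, 0.0668]
ee_rot: [0.003, -0.068, 0.998, -0.0]
ft_force: [12.5, 1.3, -2.8]
gripper_width: 0.998
```

Request:
{"op": "jog_arm", "data": {
  "targets": [
    {"x":0.002,"y":0,"z":-0.001,"spin":0,"grip":0.0918},
    {"x":0.002,"y":0,"z":-0.001,"spin":0,"grip":0.0918}
  ]
}}

```text
clock: 6.4
ee_pos: [0.5877, -0.1393, 0.0678]
ee_rot: [0.005, -0.068, 0.998, -0.001]
ft_force: [22.4, 1.0, -9.6]
gripper_width: 1.002
```

The body touched the bar and the force reached 22 N, so I'm backing off 7 mm before gripping.

Request:
{"op": "jog_arm", "data": {
  "targets": [
    {"x":-0.007,"y":0,"z":0.001,"spin":0,"grip":0.0918},
    {"x":-0.007,"y":0,"z":0.003,"spin":0,"grip":0.0918},
    {"x":-0.007,"y":0,"z":0.003,"spin":0,"grip":0.07},
    {"x":-0.007,"y":0,"z":0.003,"spin":0,"grip":0.066}
  ]
}}

```text
clock: 6.9
ee_pos: [0.5881, -0.1399, 0.0638]
ee_rot: [-0.0, -0.066, 0.998, 0.0]
ft_force: [0.3, -0.8, -0.6]
gripper_width: 0.83
```

Request:
{"op": "jog_arm", "data": {
  "targets": [
    {"x":0,"y":0,"z":0,"spin":0,"grip":0.05},
    {"x":0,"y":0,"z":0,"spin":0,"grip":0.05},
    {"x":0,"y":0,"z":0,"spin":0,"grip":0.05}
  ],
  "newtons": 30
}}

```text
clock: 7.28
ee_pos: [0.5887, -0.1397, 0.0639]
ee_rot: [0.0, -0.066, 0.998, -0.0]
ft_force: [-0.1, -0.4, -0.8]
gripper_width: 0.678
```

Request:
{"op": "jog_arm", "data": {
  "targets": [
    {"x":-0.004,"y":0,"z":-0.008,"spin":0,"grip":0.05},
    {"x":-0.01,"y":0,"z":-0.018,"spin":0,"grip":0.05},
    {"x":-0.02,"y":0,"z":-0.035,"spin":0,"grip":0.05},
    {"x":-0.02,"y":0,"z":-0.035,"spin":0,"grip":0.05}
  ]
}}

```text
clock: 7.78
ee_pos: [0.6105, -0.1369, 0.1005]
ee_rot: [0.002, -0.067, 0.998, -0.0]
ft_force: [1.0, 0.2, -2.1]
gripper_width: 0.673
```

```bash
python3 - <<'E'
from h import *
c,W=shot("scene"); save(cv2.resize(c[190:310,130:330],None,fx=4,fy=4,interpolation=cv2.INTER_CUBIC),"g2.png"); print(get_state()['gripper_width'])
E
```

```text
0.6776922312830385
```

View pics/g2.png

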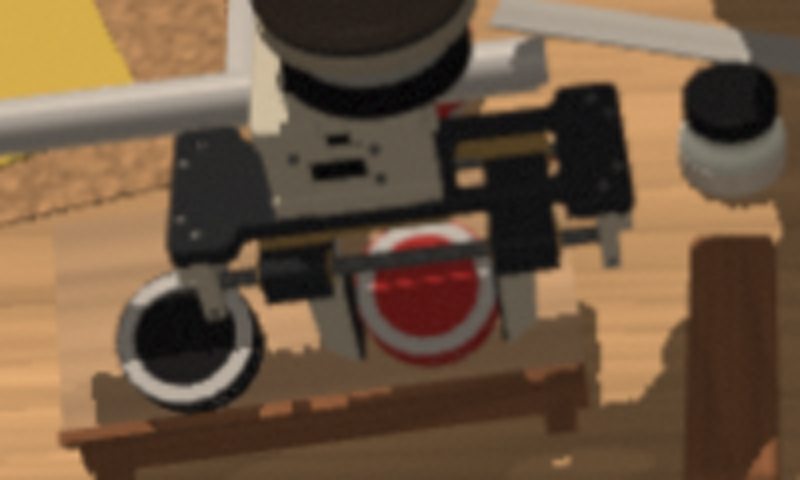

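The tin is held at (430,285) in the crop, still tilted, and the black tin hasn't moved. Next I'll carry it to free bench near (0.69, 0.05).

Request:
{"op": "jog_arm", "data": {
  "targets": [
    {"x":-0.03,"y":0,"z":-0.03,"spin":0,"grip":0.05},
    {"x":-0.06,"y":0.02,"z":-0.045,"spin":0,"grip":0.05},
    {"x":-0.09,"y":0.06,"z":-0.045,"spin":0,"grip":0.05},
    {"x":-0.109,"y":0.11,"z":-0.045,"spin":0,"grip":0.05},
    {"x":-0.109,"y":0.15,"z":-0.03,"spin":0,"grip":0.05},
    {"x":-0.109,"y":0.176,"z":0.0,"spin":0,"grip":0.05},
    {"x":-0.109,"y":0.176,"z":0.04,"spin":0,"grip":0.05},
    {"x":-0.109,"y":0.176,"z":0.065,"spin":0,"grip":0.05},
    {"x":-0.109,"y":0.176,"z":0.071,"spin":0,"grip":0.05},
    {"x":-0.109,"y":0.176,"z":0.071,"spin":0,"grip":0.05}
  ]
}}

```text
clock: 9.07
ee_pos: [0.693, 0.0517, 0.0278]
ee_rot: [-0.0, -0.066, 0.998, -0.0]
ft_force: [0.4, -0.1, -1.9]
gripper_width: 0.678
```

Request:
{"op": "jog_arm", "data": {
  "targets": [
    {"x":0,"y":0,"z":0.005,"spin":0,"grip":0.05},
    {"x":0,"y":0,"z":0.009,"spin":0,"grip":0.05},
    {"x":0,"y":0,"z":0.009,"spin":0,"grip":0.05}
  ],
  "newtons": 20
}}

```text
clock: 9.45
ee_pos: [0.6931, 0.052, 0.0189]
ee_rot: [0.0, -0.067, 0.998, 0.0]
ft_force: [-0.6, 0.2, -0.2]
gripper_width: 0.676
```

Request:
{"op": "jog_arm", "data": {
  "targets": [
    {"x":0,"y":0,"z":0.003,"spin":0,"grip":0.05},
    {"x":0,"y":0,"z":0.005,"spin":0,"grip":0.05},
    {"x":0,"y":0,"z":0.005,"spin":0,"grip":0.05}
  ]
}}

```text
clock: 9.82
ee_pos: [0.6942, 0.0521, 0.0167]
ee_rot: [0.001, -0.066, 0.998, 0.0]
ft_force: [-6.6, 0.1, 20.6]
gripper_width: 0.677
```

Request:
{"op": "jog_arm", "data": {
  "targets": [
    {"x":0,"y":0,"z":0.002,"spin":0,"grip":0.066},
    {"x":0,"y":0,"z":0,"spin":0,"grip":0.075},
    {"x":0,"y":0,"z":0,"spin":0,"grip":0.0918},
    {"x":0,"y":0,"z":0,"spin":0,"grip":0.0918},
    {"x":0,"y":0,"z":-0.05,"spin":0,"grip":0.0918},
    {"x":0,"y":0,"z":-0.1,"spin":0,"grip":0.0918},
    {"x":0.05,"y":0,"z":-0.14,"spin":0,"grip":0.0918},
    {"x":0.1,"y":0,"z":-0.16,"spin":0,"grip":0.0918},
    {"x":0.12,"y":0,"z":-0.16,"spin":0,"grip":0.0918}
  ]
}}

```text
clock: 10.95
ee_pos: [0.5727, 0.0355, 0.1757]
ee_rot: [0.001, -0.066, 0.998, 0.0]
ft_force: [-0.6, -0.3, -0.0]
gripper_width: 1.0
```

```bash
python3 - <<'E'
from h import *
c,W=shot("scene"); save(c,"p1.png")
print(get_state()['ee_pos'],get_state()['ft_force'])
q=c.astype(int);m=(q[...,0]>90)&(q[...,1]<60)&(q[...,2]<60)&(np.hypot(W[...,0]-.685,W[...,1]-.05)<.07)
P=W[m];print(len(P),np.median(P,0),P.min(0),P.max(0),cv2.minEnclosingCircle(P[:,:2].astype(np.float32)))
t=(np.hypot(W[...,0]-.685,W[...,1]-.05)<.06)&(W[...,2]>.022)&(W[...,2]<.05)
P=W[t];m=np.abs(P[:,2]-.03)<.004;P=P[m];print(len(P),cv2.minEnclosingCircle(P[:,:2].astype(np.float32)),np.median(P,0))
E
```

```text
[0.57071206 0.03528072 0.17487166] [-2.77535323 -0.56231494 -1.79864795]
108 [0.67740279 0.03593359 0.03060507] [ 6.53090596e-01  1.43544634e-02 -3.94686068e-04] [0.69970731 0.04889462 0.03348977] ((0.6763989925384521, 0.02827329933643341), 0.027248000726103783)
856 ((0.6655657887458801, 0.03825987130403519), 0.040564220398664474) [0.66806556 0.04529878 0.03058871]
```

View pics/p1.png

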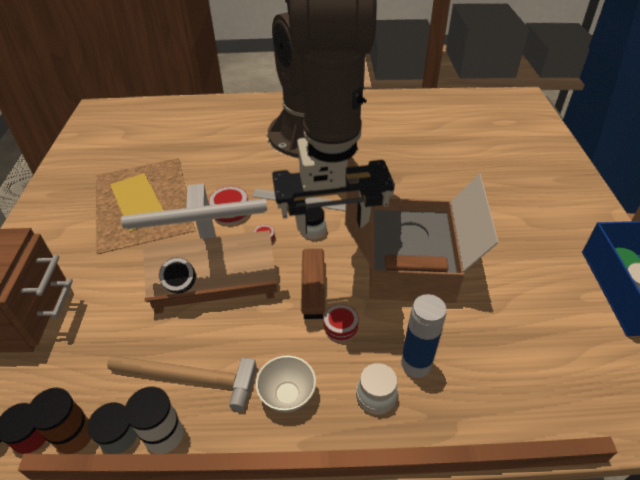

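The tin now lies flat, lid up, at (341,321). The brush and the other things look as they were. Now its exact centre.

```bash
python3 - <<'E'
from h import *
for n in("scene","top"):
    c,W=shot(n); d=np.hypot(W[...,0]-.672,W[...,1]-.045)
    m=(d<.045)&(abs(W[...,2]-.031)<.003)
    if n=="scene":
        k=np.zeros_like(m);k[300:345,320:365]=1;m&=k
    m=cv2.morphologyEx(m.astype(np.uint8),cv2.MORPH_OPEN,np.ones((3,3)))>0
    P=W[m];x=np.percentile(P,[1,99],axis=0);print(n,len(P),P.mean(0),x.mean(0),x[1]-x[0],cv2.minEnclosingCircle(P[:,:2].astype(np.float32)))
    br=(W[...,2]>.036)&(W[...,2]<.048)&(abs(W[...,0]-.6)<.09)&(abs(W[...,1])<.04);print("brush max x",np.percentile(W[br],[1,99],axis=0))
E
```

```text
scene 770 [0.6671384  0.04664095 0.03060988] [0.66627826 0.04638777 0.03072487] [0.06070241 0.06000435 0.00517777] ((0.666423499584198, 0.0468258373439312), 0.03313349187374115)
brush max x [[ 0.51169602 -0.02604576  0.03655005]
 [ 0.65137963  0.01749049  0.04356227]]Traceback (most recent call last):
  File "<stdin>", line 8, in <module>
    return _quantile_unchecked(
        a, q, axis, out, overwrite_input, method, keepdims, weights)
    return _ureduce(a,
                    func=_quantile_ureduce_func,
    ...<5 lines>...
                    overwrite_input=overwrite_input,
                    method=method)
    r = func(a, **kwargs)
    result = _quantile(arr,
                       quantiles=q,
    ...<2 lines>...
                       out=out,
                       weights=wgt)
    slices_having_nans = np.isnan(arr[-1, ...])
                                  ~~~^^^^^^^^^
IndexError: index -1 is out of bounds for axis 0 with size 0
```

Request:
{"op": "jog_arm", "data": {
  "targets": [
    {"x":-0.05,"y":0,"z":0,"spin":0,"grip":0.08},
    {"x":-0.096,"y":-0.001,"z":0,"spin":0,"grip":0.08},
    {"x":-0.096,"y":-0.001,"z":0.05,"spin":0,"grip":0.08},
    {"x":-0.096,"y":-0.001,"z":0.1,"spin":0,"grip":0.08},
    {"x":-0.096,"y":-0.001,"z":0.12,"spin":0,"grip":0.08},
    {"x":-0.096,"y":-0.001,"z":0.12,"spin":0,"grip":0.08}
  ]
}}

```text
clock: 11.85
ee_pos: [0.6692, 0.0477, 0.0526]
ee_rot: [-0.001, -0.067, 0.998, -0.0]
ft_force: [0.2, 0.7, 0.9]
gripper_width: 0.869
```

Request:
{"op": "jog_arm", "data": {
  "targets": [
    {"x":0.0025,"y":-0.001,"z":0.02,"spin":0,"grip":0.08},
    {"x":0.0025,"y":-0.001,"z":0.034,"spin":0,"grip":0.08},
    {"x":0.0025,"y":-0.001,"z":0.04,"spin":0,"grip":0.08},
    {"x":0.0025,"y":-0.001,"z":0.04,"spin":0,"grip":0.08},
    {"x":0.0025,"y":-0.001,"z":0.04,"spin":0,"grip":0.05},
    {"x":0.0025,"y":-0.001,"z":0.04,"spin":0,"grip":0.05},
    {"x":0.0025,"y":-0.001,"z":0.04,"spin":0,"grip":0.05},
    {"x":0.0025,"y":-0.001,"z":0.04,"spin":0,"grip":0.05}
  ],
  "newtons": 25
}}

```text
clock: 12.85
ee_pos: [0.6675, 0.0468, 0.0144]
ee_rot: [0.0, -0.067, 0.998, 0.0]
ft_force: [-0.3, 1.4, 5.5]
gripper_width: 0.69
```

Request:
{"op": "jog_arm", "data": {
  "targets": [
    {"x":0,"y":0,"z":-0.04,"spin":0,"grip":0.05},
    {"x":0,"y":0,"z":-0.1,"spin":0,"grip":0.05},
    {"x":0,"y":0,"z":-0.16,"spin":0,"grip":0.05},
    {"x":0,"y":0,"z":-0.22,"spin":-0.17,"grip":0.05},
    {"x":0.04,"y":0.04,"z":-0.24,"spin":-0.34,"grip":0.05},
    {"x":0.08,"y":0.08,"z":-0.24,"spin":-0.51,"grip":0.05},
    {"x":0.12,"y":0.12,"z":-0.24,"spin":-0.68,"grip":0.05},
    {"x":0.15,"y":0.16,"z":-0.24,"spin":-0.85,"grip":0.05},
    {"x":0.172,"y":0.184,"z":-0.24,"spin":-1.02,"grip":0.05},
    {"x":0.172,"y":0.184,"z":-0.24,"spin":-1.19,"grip":0.05}
  ]
}}

```text
clock: 14.1
ee_pos: [0.4698, 0.2081, 0.2537]
ee_rot: [-0.0, -0.618, 0.786, 0.001]
ft_force: [0.2, -0.5, -1.5]
gripper_width: 0.691
```

Request:
{"op": "jog_arm", "data": {
  "targets": [
    {"x":0,"y":0,"z":0,"spin":-0.157,"grip":0.05},
    {"x":0,"y":0,"z":0,"spin":-0.157,"grip":0.05}
  ]
}}

```text
clock: 14.35
ee_pos: [0.472, 0.2056, 0.2536]
ee_rot: [-0.0, -0.674, 0.739, 0.0]
ft_force: [0.2, -0.7, -1.0]
gripper_width: 0.686
```

```bash
python3 - <<'E'
from h import *
np.set_printoptions(precision=4,suppress=True)
s=get_state();print(s['ee_pos'],s['ee_rot'],s['gripper_width'],s['qpos'],s['ft_force'])
# recess centre: depth-edge circle fit (initial top view)
from scipy.optimize import minimize
T=np.load("top0.npz");W=T['W'];d=np.hypot(W[...,0]-.473,W[...,1]-.207)
m=(d<.055)&(W[...,2]>.04)&(W[...,2]<.062)
P=W[m];low=P[:,2]<.0515
f=lambda p:np.mean((1/(1+np.exp((np.hypot(P[:,0]-p[0],P[:,1]-p[1])-.035)/.001))-low)**2)
r=minimize(f,[.473,.207],method='Nelder-Mead',options=dict(initial_simplex=[[.473,.207],[.478,.207],[.473,.212]]));print(r.x,r.fun,P[low].mean(0))
S=np.load("scene0.npz")
W=S['W'];d=np.hypot(W[...,0]-.473,W[...,1]-.207);m=(d<.055)&(W[...,2]>.04)&(W[...,2]<.062);P=W[m];low=P[:,2]<.0515
r=minimize(f,[.473,.207],method='Nelder-Mead',options=dict(initial_simplex=[[.473,.207],[.478,.207],[.473,.212]]));print("S",r.x,r.fun)
c,W=shot("scene");q=c.astype(int);d=np.hypot(W[...,0]-.473,W[...,1]-.207)
m=(d<.06)&(q[...,0]>90)&(q[...,1]<60)&(q[...,2]<60);print(W[m].mean(0) if m.any() else 0)
save(cv2.resize(c[100:300,300:500],None,fx=3,fy=3),"a1.png")
E
```

```text
[0.472  0.2056 0.2536] [-0.0003 -0.6738  0.7389  0.    ] 0.6860131130126356 [-0.5888  0.2312  0.0911  1.8041 -0.0232  1.1079  2.5599] [ 0.1567 -0.6683 -0.985 ]
[0.4724 0.2053] 0.043487805802720506 [0.4724 0.2061 0.0475]
S [0.4743 0.204 ] 0.035433954310538834
[0.4806 0.1996 0.2592]
```

Request:
{"op": "jog_arm", "data": {
  "targets": [
    {"x":-0.0015,"y":-0.001,"z":0.05,"spin":0,"grip":0.05},
    {"x":-0.0015,"y":-0.001,"z":0.1,"spin":0,"grip":0.05},
    {"x":-0.0015,"y":-0.001,"z":0.145,"spin":0,"grip":0.05},
    {"x":-0.0015,"y":-0.001,"z":0.17,"spin":0,"grip":0.05},
    {"x":-0.0015,"y":-0.001,"z":0.178,"spin":0,"grip":0.05},
    {"x":-0.0015,"y":-0.001,"z":0.178,"spin":0,"grip":0.05},
    {"x":-0.0015,"y":-0.001,"z":0.178,"spin":0,"grip":0.05}
  ]
}}

```text
clock: 15.28
ee_pos: [0.4742, 0.2078, 0.077]
ee_rot: [0.001, -0.674, 0.739, -0.0]
ft_force: [0.5, 0.1, -0.9]
gripper_width: 0.687
```

Request:
{"op": "jog_arm", "data": {
  "targets": [
    {"x":0,"y":0,"z":0.005,"spin":0,"grip":0.05},
    {"x":0,"y":0,"z":0.008,"spin":0,"grip":0.05},
    {"x":0,"y":0,"z":0.008,"spin":0,"grip":0.05}
  ]
}}

```text
clock: 15.65
ee_pos: [0.4732, 0.2073, 0.0677]
ee_rot: [-0.0, -0.674, 0.738, 0.0]
ft_force: [0.7, -0.2, -1.1]
gripper_width: 0.688
```

Request:
{"op": "jog_arm", "data": {
  "targets": [
    {"x":0,"y":0,"z":0.003,"spin":0,"grip":0.05},
    {"x":0,"y":0,"z":0.005,"spin":0,"grip":0.05},
    {"x":0,"y":0,"z":0.005,"spin":0,"grip":0.05}
  ]
}}

```text
clock: 16.02
ee_pos: [0.4732, 0.2073, 0.0626]
ee_rot: [-0.0, -0.674, 0.738, 0.0]
ft_force: [-0.4, 1.0, -1.6]
gripper_width: 0.687
```

Request:
{"op": "jog_arm", "data": {
  "targets": [
    {"x":0,"y":0,"z":0.0015,"spin":0,"grip":0.05},
    {"x":0,"y":0,"z":0.0015,"spin":0,"grip":0.066},
    {"x":0,"y":0,"z":0.0015,"spin":0,"grip":0.074},
    {"x":0,"y":0,"z":0.0015,"spin":0,"grip":0.078},
    {"x":0,"y":0,"z":0.0015,"spin":0,"grip":0.078},
    {"x":0,"y":0,"z":-0.05,"spin":0,"grip":0.078},
    {"x":0,"y":0,"z":-0.11,"spin":0,"grip":0.078},
    {"x":0,"y":0,"z":-0.17,"spin":0,"grip":0.06},
    {"x":0,"y":0,"z":-0.19,"spin":0,"grip":0.0}
  ]
}}

```text
clock: 17.15
ee_pos: [0.4748, 0.2081, 0.2568]
ee_rot: [0.003, -0.674, 0.738, -0.001]
ft_force: [-0.3, -0.5, -0.4]
gripper_width: 0.682
```

Request:
{"op": "jog_arm", "data": {
  "targets": [
    {"x":-0.06,"y":0.0,"z":0,"spin":0,"grip":0.0},
    {"x":-0.12,"y":-0.03,"z":0,"spin":0,"grip":0.0},
    {"x":-0.17,"y":-0.03,"z":0,"spin":0,"grip":0.0},
    {"x":-0.17,"y":-0.03,"z":0,"spin":0,"grip":0.0}
  ]
}}

```text
clock: 17.65
ee_pos: [0.5171, 0.3792, 0.2515]
ee_rot: [-0.0, -0.677, 0.736, 0.001]
ft_force: [0.2, -0.6, -0.1]
gripper_width: 0.246
```

```bash
python3 - <<'E'
from h import *
np.set_printoptions(precision=4,suppress=True)
s=get_state();print(s['ee_pos'],s['ee_rot'],s['gripper_width'],s['ft_force'])
c,W=shot("scene");q=c.astype(int);d=np.hypot(W[...,0]-.473,W[...,1]-.207)
m=(d<.045)&(q[...,0]>90)&(q[...,1]<60)&(q[...,2]<60);P=W[m];print(len(P),P.mean(0),np.percentile(P,[2,98],axis=0))
save(cv2.resize(c[120:320,300:540],None,fx=3,fy=3),"a2.png")
E
```

```text
[0.5171 0.3792 0.2515] [-0.0002 -0.6766  0.7364  0.0012] 0.24622585809094177 [ 0.1523 -0.5905 -0.1239]
257 [0.4768 0.2035 0.0783] [[0.4565 0.1821 0.0744]
 [0.4984 0.2246 0.0808]]
```

View pics/a2.png

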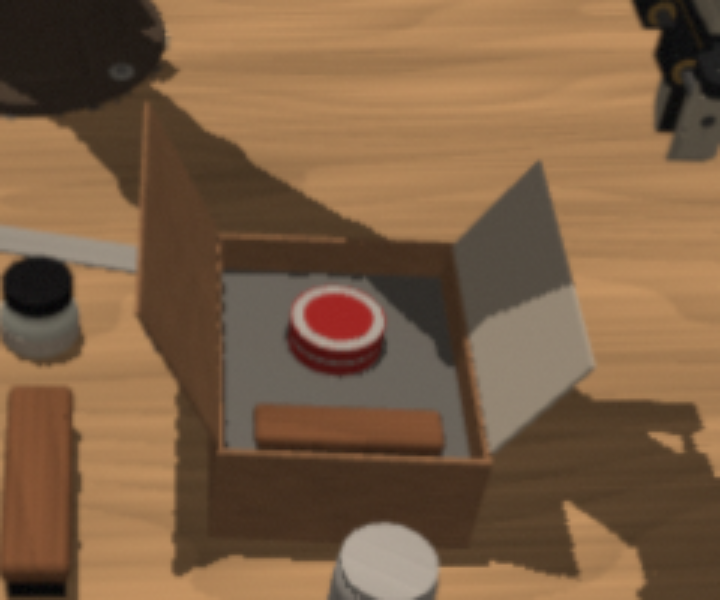

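The red tin is seated: its lid is at z=0.078 and it sits at (337,325) in the crop. Both flaps are open and the fingers are behind the white flap. Now I'll fold the white one.

Request:
{"op": "jog_arm", "data": {
  "targets": [
    {"x":0,"y":0,"z":0.06,"spin":0,"grip":0},
    {"x":0,"y":0,"z":0.1115,"spin":0,"grip":0},
    {"x":0.03,"y":0,"z":0.1115,"spin":0,"grip":0},
    {"x":0.055,"y":0,"z":0.1115,"spin":0,"grip":0},
    {"x":0.076,"y":0,"z":0.1115,"spin":0,"grip":0}
  ]
}}

```text
clock: 18.32
ee_pos: [0.5119, 0.2962, 0.1417]
ee_rot: [0.0, -0.674, 0.739, -0.0]
ft_force: [0.2, 1.1, -0.5]
gripper_width: 0.006
```

Request:
{"op": "jog_arm", "data": {
  "targets": [
    {"x":0.019,"y":0,"z":0,"spin":0,"grip":0},
    {"x":0.037,"y":0,"z":0,"spin":0,"grip":0},
    {"x":0.055,"y":0,"z":0,"spin":0,"grip":0},
    {"x":0.064,"y":0,"z":0.01,"spin":0,"grip":0},
    {"x":0.07,"y":0,"z":0.02,"spin":0,"grip":0},
    {"x":0.076,"y":0,"z":0.036,"spin":0,"grip":0},
    {"x":0.076,"y":0,"z":0.036,"spin":0,"grip":0}
  ]
}}

```text
clock: 19.2
ee_pos: [0.5038, 0.2219, 0.1037]
ee_rot: [-0.002, -0.674, 0.738, 0.0]
ft_force: [0.2, 0.1, 0.4]
gripper_width: 0.004
```

Request:
{"op": "jog_arm", "data": {
  "targets": [
    {"x":0,"y":0,"z":0.006,"spin":0,"grip":0},
    {"x":0,"y":0,"z":0.012,"spin":0,"grip":0},
    {"x":0,"y":0,"z":0.015,"spin":0,"grip":0},
    {"x":0,"y":0,"z":0.015,"spin":0,"grip":0}
  ]
}}

```text
clock: 19.7
ee_pos: [0.5047, 0.2227, 0.0901]
ee_rot: [-0.0, -0.674, 0.738, 0.0]
ft_force: [-0.2, 0.1, 0.3]
gripper_width: 0.004
```

```bash
python3 - <<'E'
from h import *
c,W=shot("scene");save(cv2.resize(c[120:320,300:540],None,fx=3,fy=3),"a3.png")
print(get_state()['ee_pos'],get_state()['ft_force'])
E
```

```text
[0.50478459 0.22270957 0.09031035] [0.35384671 0.8862599  0.57047875]
```

View pics/a3.png

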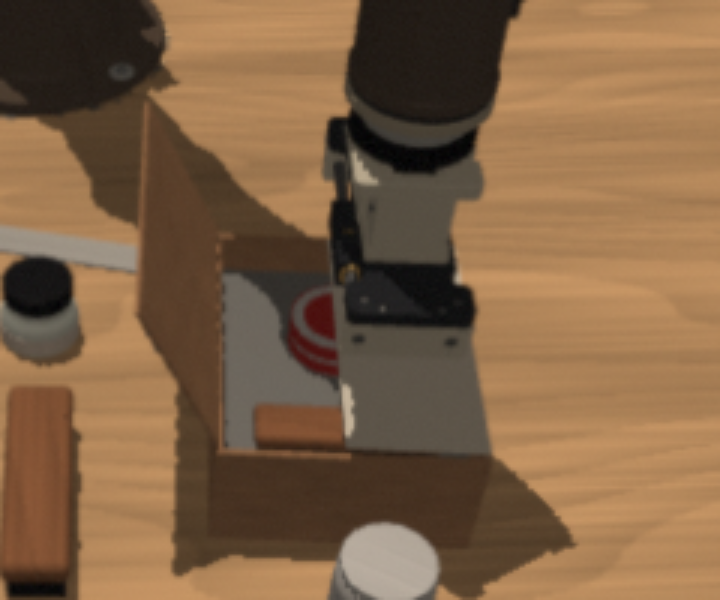

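The white flap is folded down and almost flat. I'll press it to its stop.

Request:
{"op": "jog_arm", "data": {
  "targets": [
    {"x":0,"y":0,"z":0.002,"spin":0,"grip":0},
    {"x":0,"y":0,"z":0.0035,"spin":0,"grip":0},
    {"x":0,"y":0,"z":0.0035,"spin":0,"grip":0}
  ]
}}

```text
clock: 20.12
ee_pos: [0.5052, 0.2228, 0.0884]
ee_rot: [0.001, -0.674, 0.738, -0.0]
ft_force: [-4.7, -2.2, 17.9]
gripper_width: 0.007
```

Request:
{"op": "jog_arm", "data": {
  "targets": [
    {"x":0,"y":0,"z":-0.05,"spin":0,"grip":0},
    {"x":0,"y":0,"z":-0.11,"spin":0,"grip":0},
    {"x":0.0,"y":0,"z":-0.165,"spin":0,"grip":0},
    {"x":0.05,"y":0,"z":-0.172,"spin":0,"grip":0},
    {"x":0.11,"y":0,"z":-0.172,"spin":0,"grip":0},
    {"x":0.165,"y":0,"z":-0.172,"spin":0,"grip":0},
    {"x":0.185,"y":0,"z":-0.172,"spin":0,"grip":0},
    {"x":0.185,"y":0,"z":-0.172,"spin":0,"grip":0}
  ]
}}

```text
clock: 21.12
ee_pos: [0.4882, 0.0407, 0.2582]
ee_rot: [-0.001, -0.674, 0.738, 0.0]
ft_force: [1.1, -0.1, -0.9]
gripper_width: 0.002
```

```bash
python3 - <<'E'
from h import *
np.set_printoptions(precision=4,suppress=True)
s=get_state();print(s['ee_pos'],s['ee_rot'],s['qpos'][6])
c,W=shot("scene");np.savez("s3.npz",c=c,W=W)
C=np.array([.503,.2065]);ex=np.array([.996,-.091]);ey=np.array([.091,.996])
d=W[...,:2]-C;xc=d@ex;yc=d@ey
m=(abs(xc)<.09)&(yc>0)&(yc<.08)&(W[...,2]>.07);P=W[m];print("white z",np.percentile(P[:,2],[5,50,95]))
for a,b in((0,.02),(.02,.05),(.05,.08)):
    k=m&(yc>=a)&(yc<b);print(a,np.median(W[k][:,2]))
m=(abs(xc)<.09)&(yc<-.08)&(yc>-.18)&(W[...,2]>.1)&(W[...,2]<.21)
A=np.c_[yc[m],np.ones(m.sum())];print("brown",m.sum(),np.linalg.lstsq(A,W[m][:,2],rcond=None)[0],W[m][:,2].max(),yc[m].min())
E
```

```text
[0.4882 0.0407 0.2582] [-0.0007 -0.6743  0.7384  0.0003] 2.740468270153803
white z [0.0864 0.0887 0.0909]
0 0.08889919094379328
0.02 0.0887331962639174
0.05 0.08870491401164593
brown 1563 [-2.0595 -0.0897] 0.20291629644192177 -0.14343937202437293
```

White is flat: its surface is at z≈0.0887 all along, against 0.0885 expected. Joint 7 is sitting at its limit, so I'll spin back a little as I lower behind the brown flap.

Request:
{"op": "jog_arm", "data": {
  "targets": [
    {"x":0,"y":0,"z":0,"spin":0.12,"grip":0},
    {"x":0.004,"y":0,"z":0.03,"spin":0.2,"grip":0},
    {"x":0.004,"y":0,"z":0.08,"spin":0.2,"grip":0},
    {"x":0.004,"y":0,"z":0.103,"spin":0.2,"grip":0},
    {"x":-0.02,"y":0,"z":0.103,"spin":0.2,"grip":0},
    {"x":-0.045,"y":0,"z":0.103,"spin":0.2,"grip":0},
    {"x":-0.0685,"y":0,"z":0.103,"spin":0.2,"grip":0}
  ]
}}

```text
clock: 22.05
ee_pos: [0.4946, 0.1106, 0.1552]
ee_rot: [-0.001, -0.597, 0.802, 0.0]
ft_force: [0.9, -1.0, -0.8]
gripper_width: 0.002
```

```bash
python3 - <<'E'
from h import *
np.set_printoptions(precision=4,suppress=True)
s=get_state();print(s['ee_pos'],s['ee_rot'],s['qpos'],s['ft_force'])
E
```

```text
[0.4946 0.1106 0.1552] [-0.0008 -0.5973  0.802   0.0001] [ 0.0116  0.3617 -0.4322  1.9188  0.1902  0.9024  2.3362] [ 0.8568 -0.956  -0.7791]
```

Request:
{"op": "jog_arm", "data": {
  "targets": [
    {"x":-0.0255,"y":0.005,"z":0,"spin":0,"grip":0},
    {"x":-0.053,"y":0.0105,"z":0,"spin":0,"grip":0},
    {"x":-0.08,"y":0.016,"z":0,"spin":0,"grip":0},
    {"x":-0.09,"y":0.018,"z":0.012,"spin":0,"grip":0},
    {"x":-0.096,"y":0.0195,"z":0.026,"spin":0,"grip":0},
    {"x":-0.101,"y":0.0205,"z":0.042,"spin":0,"grip":0},
    {"x":-0.102,"y":0.0205,"z":0.054,"spin":0,"grip":0},
    {"x":-0.102,"y":0.0205,"z":0.054,"spin":0,"grip":0}
  ]
}}

```text
clock: 23.05
ee_pos: [0.5034, 0.2123, 0.0998]
ee_rot: [-0.002, -0.597, 0.802, 0.0]
ft_force: [-1.2, -0.5, -0.5]
gripper_width: 0.003
```

Request:
{"op": "jog_arm", "data": {
  "targets": [
    {"x":0,"y":0,"z":0.005,"spin":0,"grip":0},
    {"x":0,"y":0,"z":0.008,"spin":0,"grip":0},
    {"x":0,"y":0,"z":0.008,"spin":0,"grip":0}
  ]
}}

```text
clock: 23.42
ee_pos: [0.5043, 0.2132, 0.0934]
ee_rot: [-0.0, -0.597, 0.802, 0.0]
ft_force: [0.0, 0.5, -0.6]
gripper_width: 0.003
```

Request:
{"op": "jog_arm", "data": {
  "targets": [
    {"x":0,"y":0,"z":0.002,"spin":0,"grip":0},
    {"x":0,"y":0,"z":0.003,"spin":0,"grip":0},
    {"x":0,"y":0,"z":0.003,"spin":0,"grip":0}
  ]
}}

```text
clock: 23.8
ee_pos: [0.5045, 0.2133, 0.0925]
ee_rot: [-0.0, -0.597, 0.802, -0.0]
ft_force: [-6.7, -4.9, 25.5]
gripper_width: 0.006
```

Pressed to the stop. Now I'll retreat and check.

Request:
{"op": "jog_arm", "data": {
  "targets": [
    {"x":0,"y":0,"z":-0.04,"spin":0,"grip":0},
    {"x":0,"y":0,"z":-0.1,"spin":0,"grip":0},
    {"x":0,"y":0,"z":-0.16,"spin":0,"grip":0},
    {"x":0,"y":0.06,"z":-0.18,"spin":0,"grip":0},
    {"x":-0.05,"y":0.1,"z":-0.18,"spin":0,"grip":0},
    {"x":-0.1,"y":0.12,"z":-0.18,"spin":0,"grip":0},
    {"x":-0.15,"y":0.12,"z":-0.18,"spin":0,"grip":0},
    {"x":-0.15,"y":0.12,"z":-0.18,"spin":0,"grip":0}
  ]
}}

```text
clock: 24.8
ee_pos: [0.4314, 0.395, 0.2697]
ee_rot: [-0.001, -0.599, 0.801, 0.001]
ft_force: [0.3, -0.8, 0.1]
gripper_width: 0.008
```

```bash
python3 - <<'E'
from h import *
np.set_printoptions(precision=4,suppress=True)
s=get_state();print(s['ee_pos'],s['ft_force'],s['clock'],s['qpos'][6])
c,W=shot("scene");save(c,"f1.png")
C=np.array([.503,.2065]);ex=np.array([.996,-.091]);ey=np.array([.091,.996])
d=W[...,:2]-C;xc=d@ex;yc=d@ey
for a,b in((-.08,-.04),(-.04,0),(0,.03),(.042,.08)):
    k=(abs(xc)<.09)&(yc>=a)&(yc<b)&(W[...,2]>.05);print(a,k.sum(),np.percentile(W[k][:,2],[5,50,95]))
O=np.load("scene0.npz")
for nm,(r0,r1,q0,q1) in dict(black=(255,295,155,200),brush=(248,318,300,326),cream=(205,240,298,328),hammer=(350,412,105,258),bowl=(355,412,255,318),wax=(362,412,355,400),can=(295,380,400,445)).items():
    D=np.linalg.norm(W-O['W'],axis=2)[r0:r1,q0:q1];print(nm,np.nanmedian(D),np.nanpercentile(D,90))
E
```

```text
[0.4314 0.395  0.2697] [ 0.3331 -0.7543  0.0672] 24.8 1.831626293892982
-0.08 1277 [0.0915 0.0936 0.0958]
-0.04 1264 [0.0912 0.0936 0.0955]
0 950 [0.0912 0.0936 0.0957]
0.042 1213 [0.086  0.0887 0.0909]
black 0.0015924992225837859 0.003918072353440081
brush 0.0017914489833952007 0.00492067004928305
cream 0.0019526696868305408 0.004559503815257668
hammer 0.001453072006207645 0.0036048039064729195
bowl 0.0014255460297185741 0.003387410136723676
wax 0.0013024428070872941 0.0033216861714387013
can 0.0013962462107862876 0.0033990671692296723
```

View pics/f1.png

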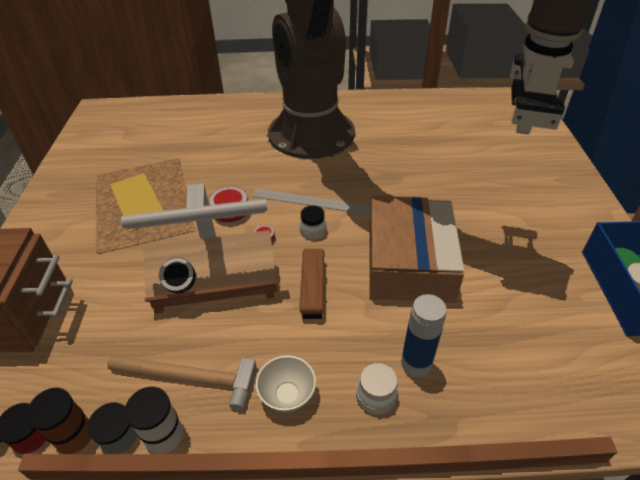

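The carton at (415,245) is closed, with the brown flap lying flat over the white one. The bystanders haven't moved and the arm is clear, so I'm handing in.

```bash
python3 -c "
from bench import close_job; print(close_job())"
```

```text
the job is handed in; nothing more can be done
None
```

I put the middle-sized red tin lid up in the recess and closed the carton, white flap first and then the brown one over it. I handed the job in at about 25 s.

- **Grasp:** The moves couldn't tilt the tool, so I didn't come in square to the slope. I pinched the tin with the tool vertical, just in front of the light bar, set it flat on the bench and regrasped it there.
- **Tin:** After placing it, the lid measured z = 0.078 m, where 0.0775 m was expected. It could not be checked again once the flaps were shut.
- **Flaps:** The white flap measured z ≈ 0.0887 m (0.0885 expected) and the brown one 0.0936 m (0.093 expected). Both are level along their length.
- **Other things:** The black tin, brush, jars, can, hammer and bowl matched the first picture to within 2 mm, which is depth noise. The arm ended up clear, with about 0 N at the wrist.

**Off plan:**
- The gripper body touched the light bar while I felt for clearance, peaking at about 22 N (limit 40 N). I batched those small steps, so I only backed off after the third.
- Joint 7 read 2.7405 rad at one point, level with its 2.74 limit as listed. I turned it back at once, but I can't tell whether that counts as passing the range.

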